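Aim the dock thermometer at the round dish

ROBOT

A 6-joint arm with a two-finger parallel gripper is mounted at the origin on the work surface. World frame = base frame: x ahead of the robot, y to its left, z up, the work surface at z = 0. Lengths are in m, angles in degrees, forces in N, time in s.
With the tool pointing down it reaches from about 0.3 to 0.75 m from the base axis. Payload 8.5 kg.
Tool frame: the origin (TCP) lies at the very end of the fingers, on their centre line; the grasp point (between the pads) lies 19 mm behind it; z points along the fingers, y is the direction in which the jaws open and shut (so a half turn about z gives the same grasp; the last joint's range is limited). The gripper opens to 85 mm and grips with 20 to 120 N. Pads are 22 mm wide; open, the fingers measure 114 mm over their backs; the gripper's body (76 mm by 85 mm) begins 54 mm behind the grasp point. The pads swing forward as they close: fully open they stand 13 mm farther back than shut.
Start: joints at [55.273, 21.807, 74.336, -0, 83.858, -12.336], TCP at [0.21, 0.509, 0.231] pointing down, gripper open.
Joint ranges: [-178.18, 178.18], [-50.72, 133.34], [12.68, 142.11], [-81.47, 261.47], [9.98, 163.14], [-165.26, 165.26]. Speed limits (degrees/s): [136.94, 136.94, 180, 180, 180, 180].

INTERFACE

Orientations are given as a 3x3 rotation matrix whose columns are the frame's x, y, z axes.
In Python, from rig import env, vision, close_job, spotter gives the robot as it stands. The module is installed in compiled form; this text tells all that it offers.
- The arm moves only by the tool jog_arm, never from a script. Its argument "plan" is a list that holds one entry, the list of rows, each a list of 6 numbers: the shift along the tool's x, y, z in units of 40 mm (1.0 is 40 mm), then the turn, a rotation vector about the tool's x, y, z in units of 0.15 rad (1.0 is 0.15 rad). A call has 1 to 10 rows; each row shifts and turns the commanded pose from where the row before left it, along the tool's axes as they then stand; what a row does not reach is not made up. A row lasts 1/10 s, in which the tool goes at most 50 mm and 8.59 degrees, less where a joint would pass 70% of its speed; a pose out of reach is approached as far as the arm can. A call with a number of a shift or a turn outside -1 to 1 is refused whole. A call with a gripper value outside its range is refused whole. "grip" is the opening, from -1 (shut) to 1 (fully open), set as the call begins (left out, the last holds). The fingers move at their own pace and stop on an object; "squeeze" is the grip in N (left out, the last holds). Time passes only in rows, so rows that do not move let the fingers close. It gives the time, the measured TCP pose, the force and the opening at its end, in the units of the state.
- env.observe(): the state, without advancing time (a new reading comes with each control period).
- vision.get_image(name): name is "side" or "top"; returns (picture, depth): 400x640x3 uint8, red, green, blue; 400x640 float32, m along the optical axis (not along the pixel's ray), 0 where there is no reading.
- vision.camera_info(name): a dict with "fx", "fy", "cx", "cy" (pixels), "k1" (the pictures are not rectified: a ray, as slopes to the right and down, at radius r is drawn at 1 + k1 r^2 times it, then the intrinsics apply), "rvec" (rotation vector, rad) and "tvec" (3), from world to camera coordinates, as OpenCV has them. Camera axes: x right, y down, z forward; pixel columns grow to the right and rows downward; lengths in m; the calibration is good to about 2 mm. A picture is of the moment at which its call begins. camera_info takes no time and is no camera call.
- close_job(): hands the job in, once; it reports no verdict.
Trained networks look in the newest picture that a camera, given by its name, has taken for a name from the list of things; names that differ only in an ending like _2 or _b are one class to them, and where a whole thing is asked for, a point or a joint stands for the part that bears it (a point fixed in the world has none). Each returns a list of dicts, best first, with "score" (0 to 1); they miss things now and then, are a little off and sometimes report something else, mostly with a low value. They report only what shows in the picture. A call takes as long as a camera call.
- spotter.trace(camera, query): "pixels" (400x640 bool, what is visible of it) and "rect" ([left, top, right, bottom] in pixels, round what is visible of it).
The state is a dict: "time_s": time; "q": joint angles; "qvel": joint speeds; "joint_efforts": joint torques, N m; "position": TCP position; "tool_rot": TCP orientation; "ft_force": force on the tool from outside, world axes, zero at the start; "wrist_torque": the same for the moment, N m; "grip_width": finger opening in m.
Only numpy, scipy, OpenCV 4.12 (cv2) and the standard library are available. Lean on these libraries where they do the work, as an engineer would, in place of code of your own. Each camera call takes 0.05 s, during which the arm holds its last target.

TASK

Slide the cover of the thermometer dock all the way back, draw the infrared thermometer up out of its socket and turn it to point squarely at the middle of the round dish on the sloping rack, its lens about 100 mm from the dish's film and touching nothing. Finish while still holding it there, raised and still, with the cover left open. Leave everything else on the table where it stands.

Things in the scene. Friction and masses are not known exactly. Their poses are not given: they have to be found in the camera images.
- dock: White box fixed to the table, 260 mm long (its x), 170 wide (y), 146 tall; origin: centre of the underside. Its -x half (nearer the robot) is an open-topped compartment, inside x -122 to +2 mm, y -77 to +77, walls 8 thick, floor 70 above the table; the +x half is a solid deck. Guide rails 6 mm wide run along x at y = +-82, top 160 above the table. The grey cover hides the compartment.
- socket (a point): Centre of the mouth of the thermometer's round socket (27 mm across, 63 deep) in the compartment floor: 60 mm from the dock's origin towards dock -x, 70 mm above the table.
- cover (a joint): Flat grey cover sliding along the dock's x: 0 m = over the compartment, 0.12 m = fully back over the deck (dock +x, away from the robot). It starts between 0 and 0.02, stays where it is left, needs about 2 N. Plate 128 x 154 x 6 mm, top face 153.5 mm above the table.
- cover_tab (a point): Middle of the top edge of the upright tab on the cover, to pinch or push. The tab stands across the cover's middle: 12 mm thick along dock x, 60 long along dock y, 34 tall above the plate (top 187.5 mm above the table). Moves with the cover; axes as the dock's.
- wand: Infrared thermometer, loose, 0.1-0.2 kg: white handle 38 (its x) x 28 (y) x 70 mm (z 60 to 130) on a round steel nose 22 across (z 0 to 60). Origin: middle of the lens at the nose's flat end; it looks along its own -z. Starts upright, nose in the socket, handle resting on the compartment floor, top 140 mm above the table, yaw within 0.25 rad of the dock's. Its roll about z is free when aiming.
- rack: Steel rack fixed to the table, 370 mm along its y, 125 along its x, with a plate sloping 35 degrees, low edge towards the robot (rack -x), holding three sealed dishes side by side, 115 mm apart, in varying order; the dishes' upper edges reach 130 mm above the table. Origin: centre of its underside.
- round_dish: The round dish, the one to measure: black plastic, 102 mm across, 32 deep, white film on top, fixed in one of the rack's three places. Origin: middle of the film, 96 mm above the table; z: the film's outward normal, 35 degrees from vertical, leaning towards rack -x; y: the rack's y. The lens belongs at about (0, 0, 100 mm) in this frame, thermometer z along dish z.
- square_dish: Square sealed dish 94 x 94 mm, same rack, same frame convention; not to be measured.
- oblong_dish: Oblong sealed dish 115 x 70 mm, same rack, same frame convention; not to be measured.
- sauce_jar: Bystander: small amber jar, 44 mm across, 60 mm tall. Leave it.
- spoon: Bystander: metal spoon lying on the table. Leave it.
- bowl: Bystander: small white bowl, 90 mm across, 40 mm tall, standing on the table (not the dish of the task). Leave it.
- spray_bottle: Bystander: white bottle, 60 mm across, 170 mm tall. Leave it.
- cup: Bystander: paper cup, 72 mm across, 85 mm tall. Leave it.
- spatula: Bystander: spatula lying on the table. Leave it.

How it is judged:
By the outcome, as a careful person would: the job done as asked, in the order asked, and still so for the second after the job is handed in, while the arm keeps its last pose, push and grip.
It also fails if it takes over 48 s, if anything falls off the work surface, if the arm or the gripper's body presses on something with over 40 N, if the wrist force passes 120 N, or if a joint passes its speed limit or range.

## Working session

There is one attempt and no reset: what is moved stays moved. The work goes in short steps, Python scripts to look and compute and a tool call to move; the robot and the scene stay as the last step left them, time stands still between calls to the robot, and variables do not carry over. Pictures are saved under pics/ and viewed, and the job is handed in when it is done.

Besides the shell and the picture viewer there is one more tool, called after ">>>" in YAML: its name, and indented under it one key for each argument. jog_arm: Moves the arm, as the interface text tells. Its arguments: {"type":"object","properties":{"plan":{"type":"array"},"grip":{"type":"number"},"squeeze":{"type":"number"}},"required":["plan"]}

```bash
mkdir -p pics; ls; python3 - <<'E'
from rig import env, vision
import cv2
print(env.observe())
for n in("side","top"):
    p,d=vision.get_image(n); cv2.imwrite(f"pics/{n}0.png",p[:,:,::-1]); print(vision.camera_info(n))
    import numpy as np; np.savez(f"{n}0.npz",p=p,d=d)
E
```

```text
pics
{'time_s': 0.0, 'q': array([ 5.52735530e+01,  2.18404754e+01,  7.43874168e+01, -1.04836207e-03,
        8.38573651e+01, -1.23349649e+01]), 'qvel': array([ 0.03079785, -0.01288922,  0.01788971, -0.07176889,  0.07382171,
        0.06149338]), 'joint_efforts': array([ 1.13022134e-04, -4.48456764e+01, -2.31279856e+01, -3.08063127e-04,
        4.70414801e-03, -1.20161869e-05]), 'position': array([0.20933205, 0.50827147, 0.23070093]), 'tool_rot': array([[-9.24603301e-01,  3.80930495e-01, -8.32712312e-04],
       [ 3.80931287e-01,  9.24602527e-01, -1.23333951e-03],
       [ 3.00111278e-04, -1.45755595e-03, -9.99998893e-01]]), 'ft_force': array([-0.15213983, -0.34322769, -0.65396179]), 'wrist_torque': array([-0.01767267,  0.07579068,  0.02555551]), 'grip_width': 0.08507551760080853}
{'fx': 422.40935644616707, 'fy': 422.40935644616707, 'cx': 317.99104149985266, 'cy': 191.90545185602844, 'k1': 0.008760909184174274, 'rvec': array([ 1.96814573, -0.73253005,  0.39804936]), 'tvec': array([-0.42252698,  0.33581708,  1.03685191])}
{'fx': 440.8854667688482, 'fy': 440.8854667688482, 'cx': 321.8418683067554, 'cy': 204.2828951341609, 'k1': -0.03849900788565702, 'rvec': array([ 2.20817531, -2.17622484,  0.08269543]), 'tvec': array([0.0161713 , 0.60266372, 1.51999389])}
```

View pics/side0.png

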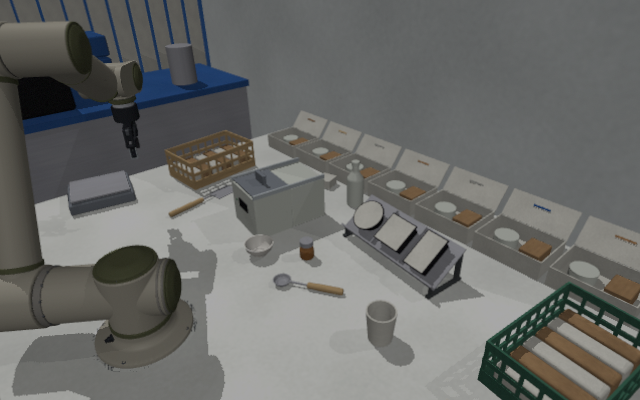

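View pics/top0.png

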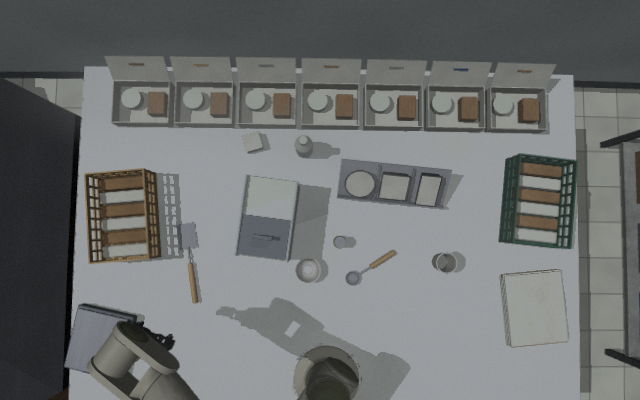

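The side view shows the dock at (280,195), with the grey cover over its near half and the tab at (262,177). The round dish is the rack's leftmost, at (369,215) in the side view and (360,184) in the top view. Next I'll measure them.

```bash
cat > h.py <<'E'
import numpy as np, cv2
from rig import env, vision, spotter
from scipy.spatial.transform import Rotation as R
def cam(n):
    c=vision.camera_info(n); K=np.array([[c['fx'],0,c['cx']],[0,c['fy'],c['cy']],[0,0,1]])
    return K,np.array([c['k1'],0,0,0.]),R.from_rotvec(c['rvec']).as_matrix(),np.array(c['tvec']),c
def unproj(n,uv,z):
    K,D,M,t,_=cam(n); s=cv2.undistortPoints(np.array(uv,float).reshape(-1,1,2),K,D).reshape(-1,2)
    P=np.c_[s,np.ones(len(s))]*np.asarray(z).reshape(-1,1); return (P-t)@M
def proj(n,P):
    K,D,M,t,c=cam(n); return cv2.projectPoints(np.array(P,float).reshape(-1,3),np.array(c['rvec']),t,K,D)[0].reshape(-1,2)
def cloud(n,mask,d):
    v,u=np.nonzero(mask&(d>0)); return unproj(n,np.c_[u,v],d[v,u])
def onplane(n,uv,h):
    K,D,M,t,_=cam(n); o=-t@M; p=unproj(n,uv,np.ones(len(uv))); dr=p-o
    return o+dr*((h-o[2])/dr[:,2])[:,None]
E
python3 - <<'E'
from h import *
out={}
for n in("side","top"):
    d=np.load(f"{n}0.npz")['d']; p=np.load(f"{n}0.npz")['p'].copy()
    for i,q in enumerate(["dock","cover","rack","round_dish","wand","square_dish","spray_bottle"]):
        r=spotter.trace(n,q)
        for k in r[:2]:
            m=k['pixels']; c=cloud(n,m,d)
            print(n,q,round(k['score'],2),k['rect'],m.sum(),np.median(c,0).round(3) if len(c) else None,np.percentile(c[:,2],[2,98]).round(3) if len(c) else None)
        if r:
            out[n+q]=r[0]['pixels']
np.savez('masks.npz',**out)
E
```

```text
side dock 0.82 [231.5, 157.0, 326.6, 236.1] 5448 [0.51  0.131 0.122] [0.008 0.164]
side rack 0.85 [343.3, 192.4, 464.9, 299.2] 2688 [ 0.653 -0.288  0.051] [0.004 0.111]
side round_dish 0.77 [356.1, 204.0, 384.1, 231.1] 741 [ 0.668 -0.105  0.097] [0.069 0.123]
side square_dish 0.65 [375.3, 211.0, 417.2, 249.5] 953 [ 0.659 -0.225  0.095] [0.066 0.123]
side square_dish 0.5 [236.9, 167.8, 284.6, 197.3] 837 [0.48  0.204 0.156] [0.152 0.189]
top dock 0.66 [234.2, 177.6, 301.8, 264.2] 4585 [0.546 0.201 0.15 ] [0.06  0.165]
top cover 0.86 [240.0, 216.7, 289.1, 259.6] 1886 [0.487 0.21  0.154] [0.148 0.187]
top rack 0.82 [336.7, 157.6, 455.1, 210.3] 2374 [ 0.694 -0.198  0.083] [0.001 0.112]
top rack 0.46 [295.1, 259.5, 322.1, 283.2] 548 [0.373 0.073 0.019] [-0.001  0.043]
top round_dish 0.64 [342.4, 169.2, 371.9, 200.4] 660 [ 0.67  -0.097  0.096] [0.068 0.123]
```

```bash
python3 - <<'E'
from h import *
m=np.load('masks.npz')
for n in("side","top"):
    d=np.load(f"{n}0.npz")['d']
    # anything near dock region
    c=cloud(n,np.ones_like(d,bool),d)
    c=c[(c[:,0]>.35)&(c[:,0]<.75)&(c[:,1]>.07)&(c[:,1]<.35)]
    top=c[(c[:,2]>.14)&(c[:,2]<.166)]
    # biggest cluster
    r=cv2.minAreaRect((top[:,:2]*1000).astype(np.float32)); print(n,'dock top',len(top),r)
    tab=c[(c[:,2]>.168)&(c[:,2]<.2)&(np.abs(c[:,0]-.5)<.1)]
    print('tab',len(tab),cv2.minAreaRect((tab[:,:2]*1000).astype(np.float32)),tab.mean(0),tab[:,2].max())
    tt=tab[tab[:,2]>.182]; print(len(tt),tt.mean(0))
    c=cloud(n,m[n+'round_dish'],d)
    ctr=np.median(c,0); w=np.ones(len(c),bool)
    for _ in range(5):
        mu=c[w].mean(0);nv=np.linalg.svd(c[w]-mu,full_matrices=False)[2][2]; nv*=np.sign(nv[2]); w=np.abs((c-mu)@nv)<.004
    print('dish n',nv,'tilt',np.degrees(np.arccos(nv[2])),'yaw',np.degrees(np.arctan2(-nv[1],-nv[0])),mu,w.sum(),len(c))
    # mask centroid+ellipse
    cs,_=cv2.findContours(m[n+'round_dish'].astype(np.uint8),0,1); e=cv2.fitEllipse(max(cs,key=len)); print(e, onplane(n,[e[0]],.096))
    # white film
    c=cloud(n,m[n+'rack'],d); b=c[c[:,2]>.03]; r=cv2.minAreaRect((b[:,:2]*1000).astype(np.float32));print('rack',r, cv2.boxPoints(r))
E
python3 - <<'E'
import cv2
a=cv2.imread('pics/top0.png')[150:290,220:470]; cv2.imwrite('pics/topc.png',cv2.resize(a,None,fx=3.2,fy=3.2,interpolation=cv2.INTER_CUBIC))
a=cv2.imread('pics/side0.png')[150:310,220:470]; cv2.imwrite('pics/sidec.png',cv2.resize(a,None,fx=3.2,fy=3.2,interpolation=cv2.INTER_CUBIC))
E
```

```text
side dock top 2175 ((547.2622680664062, 201.69879150390625), (178.24423217773438, 264.0943603515625), 83.04631805419922)
tab 90 ((485.74822998046875, 207.95947265625), (60.34548568725586, 13.598953247070312), 84.77901458740234) [0.48341995 0.20323773 0.18166618] 0.19141504046147528
48 [0.48432563 0.20583795 0.18758726]
dish n [-0.55962697  0.03088802  0.82816882] tilt 34.08891177768123 yaw -3.1591745102457094 [ 0.66778543 -0.10322015  0.09749736] 674 739
((368.5018615722656, 214.7002716064453), (27.190767288208008, 32.78032684326172), 60.23737335205078) [[ 0.66880866 -0.10391325  0.096     ]]
rack ((673.215087890625, -216.4122772216797), (374.4377746582031, 132.7974395751953), 85.64167022705078) [[ 592.7809   -398.04388 ]
 [ 725.19434  -408.13568 ]
 [ 753.6493    -34.78067 ]
 [ 621.23584   -24.688873]]
top dock top 4227 ((547.1732788085938, 204.4619140625), (171.32357788085938, 260.4076843261719), 83.25116729736328)
tab 77 ((486.4526672363281, 211.52853393554688), (60.4303092956543, 11.903312683105469), 83.32901763916016) [0.48633748 0.20991558 0.18662151] 0.19302246313874827
71 [0.48623309 0.21049739 0.18734923]
dish n [-0.56939316  0.0511107   0.82047494] tilt 34.867634442875335 yaw -5.129320402318998 [ 0.66915275 -0.0979169   0.09707416] 551 659
((359.1175842285156, 183.2547607421875), (26.536495208740234, 29.84307861328125), 96.73786926269531) [[ 0.6694189  -0.09763927  0.096     ]]
rack ((670.749755859375, -215.91519165039062), (374.5491638183594, 129.55697631835938), 85.05677032470703) [[ 590.075    -396.91132 ]
 [ 719.1501   -408.07507 ]
 [ 751.4245    -34.919067]
 [ 622.3494    -23.75531 ]]
```

View pics/topc.png

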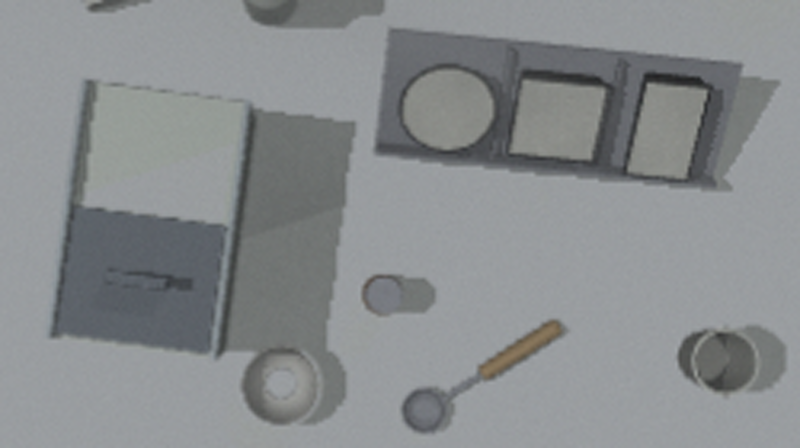

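View pics/sidec.png

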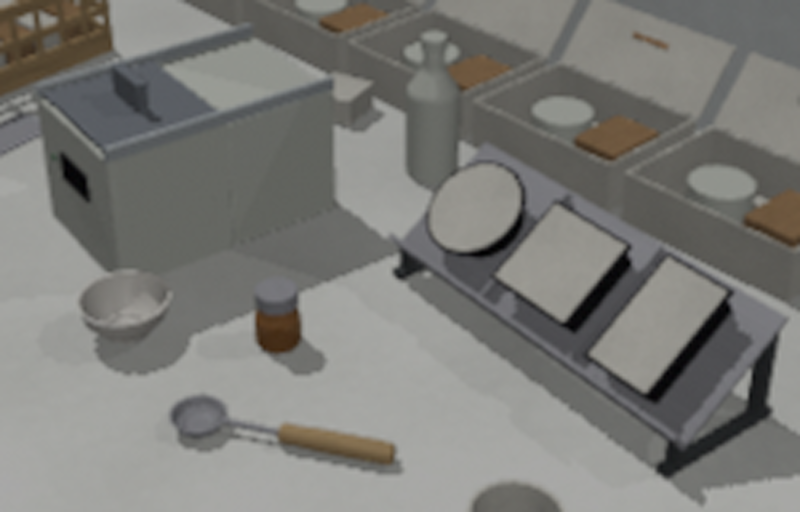

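```bash
cat >> h.py <<'E'
YD=np.radians(-6.85); DC=np.array([.547,.2035,0]); XD=np.array([np.cos(YD),np.sin(YD),0]); YDv=np.array([-np.sin(YD),np.cos(YD),0])
def dock(x,y,z): return DC+x*XD+y*YDv+np.array([0,0,z])
def down(yaw): # tool z down, jaws along dir yaw+90
    x=-np.array([np.cos(yaw),np.sin(yaw),0]); z=np.array([0,0,-1.]); return np.c_[x,np.cross(z,x),z]
def plan(p1,R1,n,p0=None,R0=None):
    s=env.observe(); p0=s['position'] if p0 is None else p0; R0=s['tool_rot'] if R0 is None else R0
    rv=(R.from_matrix(R0).inv()*R.from_matrix(R1)).as_rotvec(); step=rv/n; dp=(p1-p0)/n; rows=[]
    M=R.from_matrix(R0)
    for i in range(n):
        rows.append(np.r_[M.inv().apply(dp)/.04,step/.15].round(2).tolist()); M=M*R.from_rotvec(step)
    print('from',p0.round(4),'to',p1.round(4)); 
    for k in range(0,n,10): print(str(rows[k:k+10]).replace(' ',''))
    return rows
E
python3 - <<'E'
from h import *
p=dock(-.097,0,.25); plan(p,down(YD),16); plan(dock(-.097,0,.166),down(YD),4,p,down(YD))
E
```

```text
from [0.2095 0.5085 0.2313] to [0.4507 0.2151 0.25  ]
[[-0.52,-0.28,-0.03,0.0,-0.0,-0.11],[-0.52,-0.29,-0.03,0.0,-0.0,-0.11],[-0.51,-0.3,-0.03,0.0,-0.0,-0.11],[-0.51,-0.31,-0.03,0.0,-0.0,-0.11],[-0.5,-0.32,-0.03,0.0,-0.0,-0.11],[-0.5,-0.32,-0.03,0.0,-0.0,-0.11],[-0.49,-0.33,-0.03,0.0,-0.0,-0.11],[-0.49,-0.34,-0.03,0.0,-0.0,-0.11],[-0.48,-0.35,-0.03,0.0,-0.0,-0.11],[-0.47,-0.36,-0.03,0.0,-0.0,-0.11]]
[[-0.47,-0.36,-0.03,0.0,-0.0,-0.11],[-0.46,-0.37,-0.03,0.0,-0.0,-0.11],[-0.46,-0.38,-0.03,0.0,-0.0,-0.11],[-0.45,-0.39,-0.03,0.0,-0.0,-0.11],[-0.44,-0.4,-0.03,0.0,-0.0,-0.11],[-0.44,-0.4,-0.03,0.0,-0.0,-0.11]]
from [0.4507 0.2151 0.25  ] to [0.4507 0.2151 0.166 ]
[[0.0,0.0,0.52,0.0,0.0,0.0],[0.0,0.0,0.52,0.0,0.0,0.0],[0.0,0.0,0.52,0.0,0.0,0.0],[0.0,0.0,0.52,0.0,0.0,0.0]]
```

>>> jog_arm:
  plan:
    - [[-0.52,-0.28,-0.03,0,0,-0.11],[-0.52,-0.29,-0.03,0,0,-0.11],[-0.51,-0.3,-0.03,0,0,-0.11],[-0.51,-0.31,-0.03,0,0,-0.11],[-0.5,-0.32,-0.03,0,0,-0.11],[-0.5,-0.32,-0.03,0,0,-0.11],[-0.49,-0.33,-0.03,0,0,-0.11],[-0.49,-0.34,-0.03,0,0,-0.11],[-0.48,-0.35,-0.03,0,0,-0.11],[-0.47,-0.36,-0.03,0,0,-0.11]]
  grip: -1
  squeeze: 40

```text
time_s: 1.8
position: [0.3601, 0.3237, 0.2435]
tool_rot: [[-0.975, 0.223, 0.0], [0.223, 0.975, 0.0], [-0.0, 0.0, -1.0]]
ft_force: [-0.0, 0.4, 1.9]
grip_width: -0.0002
```

>>> jog_arm:
  plan:
    - [[-0.47,-0.36,-0.03,0,0,-0.11],[-0.46,-0.37,-0.03,0,0,-0.11],[-0.46,-0.38,-0.03,0,0,-0.11],[-0.45,-0.39,-0.03,0,0,-0.11],[-0.44,-0.4,-0.03,0,0,-0.11],[-0.44,-0.4,-0.03,0,0,-0.11],[0,0,0,0,0,0],[0,0,0,0,0,0]]

```text
time_s: 2.6
position: [0.4496, 0.214, 0.2505]
tool_rot: [[-0.992, 0.128, -0.0], [0.128, 0.992, 0.0], [0.0, 0.0, -1.0]]
ft_force: [0.1, -1.4, -0.3]
grip_width: -0.0001
```

```bash
python3 - <<'E'
from h import *
plan(dock(-.097,0,.166),down(YD),5)
p,d=vision.get_image("side"); cv2.imwrite("pics/s1.png",cv2.resize(p[100:260,200:400,::-1],None,fx=3,fy=3))
E
```

```text
from [0.4496 0.214  0.2505] to [0.4507 0.2151 0.166 ]
[[-0.0,0.01,0.42,0.0,-0.0,-0.01],[-0.0,0.01,0.42,0.0,-0.0,-0.01],[-0.0,0.01,0.42,0.0,-0.0,-0.01],[-0.0,0.01,0.42,0.0,-0.0,-0.01],[-0.0,0.01,0.42,0.0,-0.0,-0.01]]
```

View pics/s1.png

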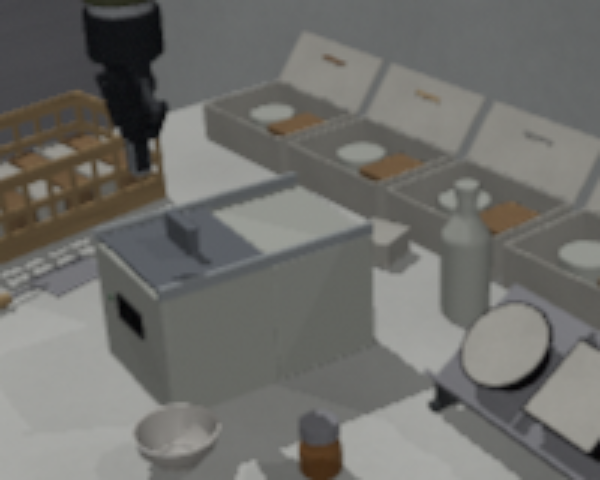

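The closed fingertips hang clear above the dock at crop (140,172), on the robot side of the tab. I'll lower them behind the tab, then push.

>>> jog_arm:
  plan:
    - [[0,0.01,0.42,0,0,0],[0,0.01,0.42,0,0,-0.01],[0,0.01,0.42,0,0,0],[0,0.01,0.42,0,0,-0.01],[0,0.01,0.42,0,0,0],[0,0,0,0,0,0],[-0.2,0,0,0,0,0],[-0.2,0,0,0,0,0],[-0.2,0,0,0,0,0],[0,0,0,0,0,0]]

```text
time_s: 3.65
position: [0.475, 0.2129, 0.1669]
tool_rot: [[-0.992, 0.124, 0.001], [0.124, 0.992, 0.0], [-0.001, 0.0, -1.0]]
ft_force: [-1.1, -0.2, 0.3]
grip_width: 0.0002
```

>>> jog_arm:
  plan:
    - [[-0.3,0,0,0,0,0],[-0.3,0,0,0,0,0],[-0.3,0,0,0,0,0],[-0.3,0,0,0,0,0],[-0.3,0,0,0,0,0],[-0.3,0,0,0,0,0],[-0.3,0,0,0,0,0],[0,0,0,0,0,0]]

```text
time_s: 4.45
position: [0.5588, 0.2022, 0.1661]
tool_rot: [[-0.992, 0.124, 0.001], [0.124, 0.992, -0.0], [-0.001, -0.0, -1.0]]
ft_force: [0.8, -0.1, -0.3]
grip_width: 0.0002
```

```bash
python3 - <<'E'
from h import *
s=env.observe(); q=s['position']-DC; print('dock xy',q@XD,q@YDv,s['ft_force'],s['time_s'])
p,d=vision.get_image("side"); cv2.imwrite("pics/s2.png",cv2.resize(p[100:260,200:400,::-1],None,fx=3,fy=3))
E
```

```text
dock xy 0.011850960750026078 0.00010245361985332957 [ 0.78462456 -0.14816514 -0.34215696] 4.45
```

View pics/s2.png

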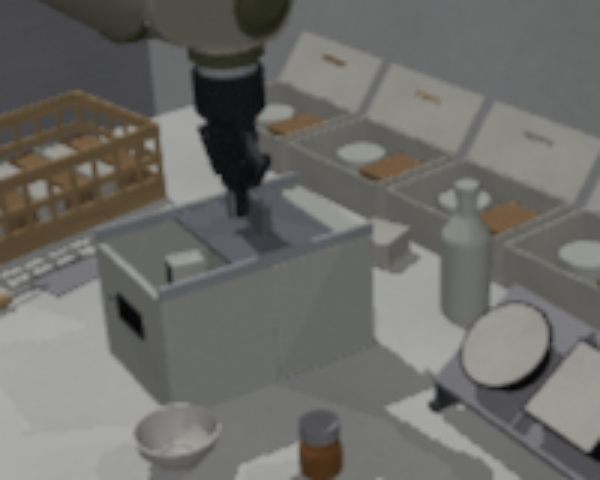

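The cover is sliding: the compartment is opening and the wand's white handle shows at crop (185,265). I'll keep pushing.

>>> jog_arm:
  plan:
    - [[-0.3,0,0,0,0,0],[-0.25,0,0,0,0,0],[-0.1,0,0,0,0,0],[0,0,0,0,0,0]]

```text
time_s: 4.9
position: [0.5833, 0.1993, 0.1664]
tool_rot: [[-0.992, 0.124, 0.0], [0.124, 0.992, -0.0], [-0.0, -0.0, -1.0]]
ft_force: [0.3, -0.2, -0.3]
grip_width: 0.0003
```

>>> jog_arm:
  plan:
    - [[-0.05,0,0,0,0,0],[-0.05,0,0,0,0,0],[0,0,0,0,0,0]]

```text
time_s: 5.2
position: [0.5869, 0.199, 0.1666]
tool_rot: [[-0.992, 0.123, 0.0], [0.123, 0.992, -0.0], [-0.0, -0.0, -1.0]]
ft_force: [-0.1, 0.0, -0.3]
grip_width: -0.0
```

>>> jog_arm:
  plan:
    - [[-0.05,0,0,0,0,0],[-0.05,0,0,0,0,0],[0,0,0,0,0,0]]

```text
time_s: 5.5
position: [0.5875, 0.1989, 0.1666]
tool_rot: [[-0.992, 0.123, -0.008], [0.123, 0.992, -0.0], [0.008, -0.001, -1.0]]
ft_force: [-17.1, -0.2, 7.1]
grip_width: -0.0002
```

>>> jog_arm:
  plan:
    - [[-0.05,0,0,0,0,0],[0,0,0,0,0,0]]

```text
time_s: 5.7
position: [0.5876, 0.1989, 0.1666]
tool_rot: [[-0.992, 0.122, -0.013], [0.122, 0.993, -0.0], [0.013, -0.002, -1.0]]
ft_force: [-27.8, 0.8, 11.8]
grip_width: -0.0001
```

>>> jog_arm:
  plan:
    - [[-0.05,0,0,0,0,0],[0,0,0,0,0,0]]

```text
time_s: 5.9
position: [0.5876, 0.1989, 0.1666]
tool_rot: [[-0.992, 0.122, -0.018], [0.122, 0.993, -0.001], [0.017, -0.003, -1.0]]
ft_force: [-37.4, -0.6, 15.4]
grip_width: -0.0003
```

```bash
python3 - <<'E'
from h import *
s=env.observe(); q=s['position']-DC; print('dock xy',q@XD,q@YDv,s['ft_force'],s['time_s'])
p,d=vision.get_image("side"); cv2.imwrite("pics/s3.png",cv2.resize(p[100:260,200:400,::-1],None,fx=3,fy=3))
E
```

```text
dock xy 0.04087966720536084 0.0002847021475819419 [-37.36723987  -0.55185011  15.39384089] 5.9
```

View pics/s3.png

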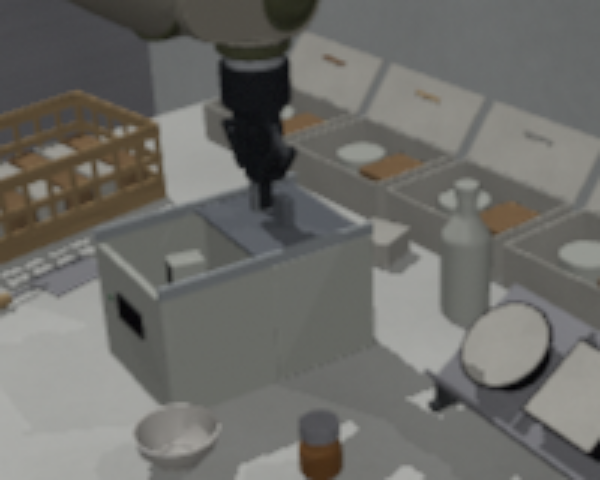

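The force rose to 37 N with no further motion, and the plate is fully over the deck, so the cover is at its back stop. I'll back off, rise and step aside so the cameras can see the wand.

>>> jog_arm:
  plan:
    - [[0.2,0,0,0,0,0],[0.3,0,0,0,0,0],[0.2,0,-0.5,0,0,0],[0,0,-0.8,0,0,0],[0,0.4,-0.8,0,0,0],[0,0.8,-0.4,0,0,0],[0,0.9,0,0,0,0],[0,0.9,0,0,0,0],[0,0.5,0,0,0,0],[0,0,0,0,0,0]]
  grip: 0.5

```text
time_s: 6.95
position: [0.5842, 0.3428, 0.2659]
tool_rot: [[-0.993, 0.121, 0.0], [0.121, 0.993, 0.0], [-0.0, 0.0, -1.0]]
ft_force: [0.1, -0.7, 0.7]
grip_width: 0.0643
```

```bash
python3 - <<'E'
from h import *
s=env.observe(); print(s['position'],s['ft_force'],s['time_s'],s['grip_width'])
for n in("side","top"):
    p,d=vision.get_image(n); np.savez(f"{n}1.npz",p=p,d=d)
    r=spotter.trace(n,"wand")
    for k in r[:2]:
        c=cloud(n,k['pixels'],d); t=c[(c[:,2]>.132)&(c[:,2]<.148)]
        print(n,k['score'],k['rect'],len(c),len(t),np.median(c,0))
        if len(t)>5: print(t.mean(0),cv2.minAreaRect((t[:,:2]*1000).astype(np.float32)))
    c=cloud(n,np.ones_like(d,bool),d); q=c-DC; a=q@XD;b=q@YDv
    t=c[(np.abs(a+.06)<.05)&(np.abs(b)<.06)&(c[:,2]>.125)&(c[:,2]<.15)]
    rr=cv2.minAreaRect((t[:,:2]*1000).astype(np.float32)); print(n,'top face',len(t),t.mean(0),rr,'expected',dock(-.06,0,.14))
    tb=c[(np.abs(b)<.04)&(c[:,2]>.18)&(c[:,2]<.192)&(np.abs(a-.06)<.05)]; print('tab dock x',(tb-DC).mean(0)@XD,len(tb))
    cv2.imwrite(f"pics/{n}2.png",cv2.resize(p[:,:,::-1][150:280,200:360],None,fx=4.5,fy=4.5))
    print(proj(n,[dock(-.06,0,.14)])-[200,150])
E
```

```text
[0.58416857 0.3427904  0.26592578] [ 0.11096268 -0.71384241  0.65106231] 6.95 0.06434857144588448
side 0.4 [256.2, 186.3, 269.2, 195.2] 112 74 [0.48283933 0.20207074 0.13753264]
[0.48490678 0.2049593  0.13936312] ((485.646240234375, 207.18011474609375), (31.450393676757812, 38.053184509277344), 70.7873306274414)
side 0.18 [363.5, 297.4, 397.8, 348.8] 1267 0 [ 0.40512723 -0.39878623  0.0564266 ]
side top face 100 [0.48389113 0.20352702 0.13656432] ((485.646240234375, 207.18011474609375), (31.450393676757812, 38.053184509277344), 70.7873306274414) expected [0.48742829 0.21065623 0.14      ]
tab dock x 0.05410796024738294 49
[[60.52893295 35.31944462]]
top 0.67 [260.8, 230.4, 269.7, 244.7] 130 105 [0.48650039 0.20954277 0.13845663]
[0.48672294 0.21087783 0.13940185] ((487.11444091796875, 211.58114624023438), (28.307079315185547, 38.427947998046875), 71.79491424560547)
top 0.61 [233.2, 173.1, 300.7, 260.0] 4374 396 [0.54974298 0.20274506 0.14882119]
[0.55194228 0.20485979 0.14423589] ((546.942626953125, 201.69305419921875), (165.68438720703125, 260.5774841308594), 83.27629852294922)
top top face 107 [0.48657277 0.21066439 0.13923023] ((487.01910400390625, 211.518798828125), (28.37640953063965, 38.388816833496094), 72.43351745605469) expected [0.48742829 0.21065623 0.14      ]
tab dock x 0.05607555913846406 70
[[63.71842185 86.75189993]]
```

View pics/top2.png

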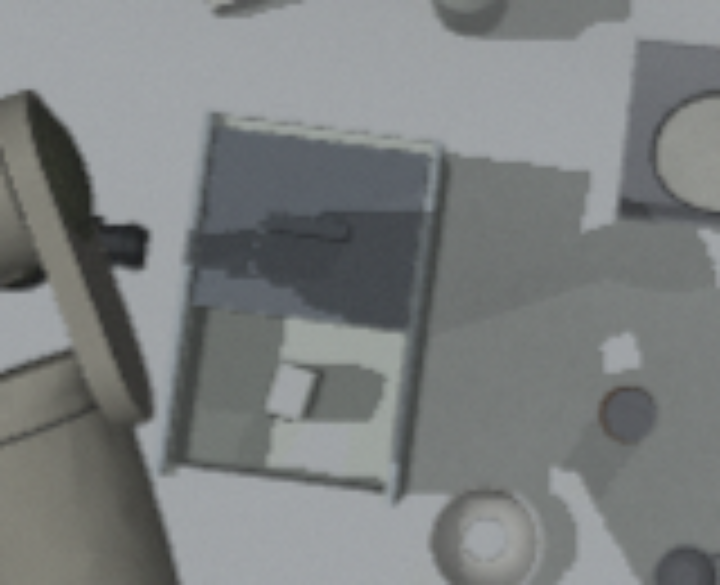

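View pics/side2.png

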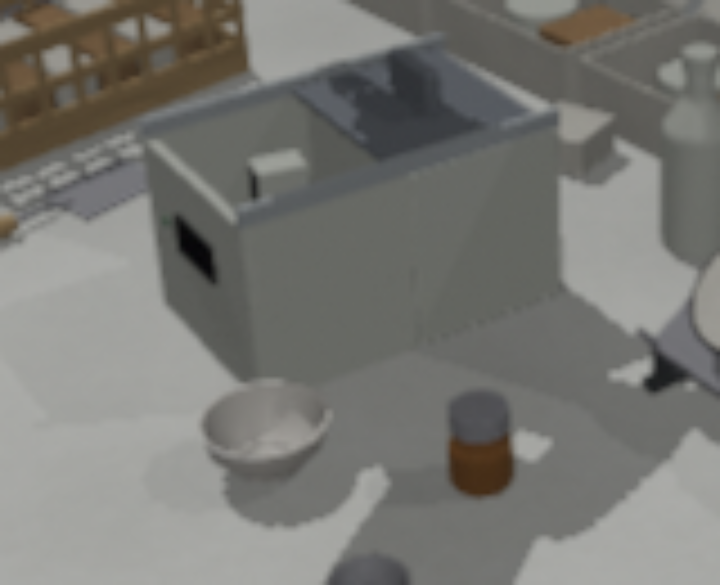

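The top view shows the wand handle at crop (293,388), alone in the open compartment. The depth gives its top at 0.139 m, centre (0.487, 0.211) and yaw about -18°, which agrees with the expected socket position. I'll go above it, then down.

```bash
python3 - <<'E'
from h import *
Rg=down(np.radians(-17.9)); p=np.array([.487,.211,.265]); plan(p,Rg,8); plan(np.array([.487,.211,.089]),Rg,9,p,Rg)
E
```

```text
from [0.5845 0.3395 0.2668] to [0.487 0.211 0.265]
[[0.25,-0.44,0.01,0.0,0.0,0.16],[0.24,-0.44,0.01,0.0,0.0,0.16],[0.23,-0.45,0.01,0.0,0.0,0.16],[0.22,-0.45,0.01,0.0,0.0,0.16],[0.21,-0.46,0.01,0.0,0.0,0.16],[0.2,-0.46,0.01,0.0,0.0,0.16],[0.19,-0.47,0.01,0.0,0.0,0.16],[0.18,-0.47,0.01,0.0,0.0,0.16]]
from [0.487 0.211 0.265] to [0.487 0.211 0.089]
[[0.0,0.0,0.49,0.0,0.0,0.0],[0.0,0.0,0.49,0.0,0.0,0.0],[0.0,0.0,0.49,0.0,0.0,0.0],[0.0,0.0,0.49,0.0,0.0,0.0],[0.0,0.0,0.49,0.0,0.0,0.0],[0.0,0.0,0.49,0.0,0.0,0.0],[0.0,0.0,0.49,0.0,0.0,0.0],[0.0,0.0,0.49,0.0,0.0,0.0],[0.0,0.0,0.49,0.0,0.0,0.0]]
```

>>> jog_arm:
  plan:
    - [[0.25,-0.44,0.01,0,0,0.16],[0.24,-0.44,0.01,0,0,0.16],[0.23,-0.45,0.01,0,0,0.16],[0.22,-0.45,0.01,0,0,0.16],[0.21,-0.46,0.01,0,0,0.16],[0.2,-0.46,0.01,0,0,0.16],[0.19,-0.47,0.01,0,0,0.16],[0.18,-0.47,0.01,0,0,0.16],[0,0,0,0,0,0],[0,0,0,0,0,0]]

```text
time_s: 8.15
position: [0.4871, 0.2115, 0.2639]
tool_rot: [[-0.95, 0.312, 0.001], [0.312, 0.95, 0.0], [-0.001, 0.001, -1.0]]
ft_force: [0.5, -0.3, 0.6]
grip_width: 0.0637
```

```bash
python3 - <<'E'
from h import *
Rg=down(np.radians(-17.9)); plan(np.array([.487,.211,.089]),Rg,9)
E
```

```text
from [0.4871 0.2115 0.2639] to [0.487 0.211 0.089]
[[0.0,-0.0,0.49,0.0,0.0,-0.0],[0.0,-0.0,0.49,0.0,0.0,-0.0],[0.0,-0.0,0.49,0.0,0.0,-0.0],[0.0,-0.0,0.49,0.0,0.0,-0.0],[0.0,-0.0,0.49,0.0,0.0,-0.0],[-0.0,-0.0,0.49,0.0,0.0,-0.0],[-0.0,-0.0,0.49,0.0,0.0,-0.0],[-0.0,-0.0,0.49,0.0,0.0,-0.0],[-0.0,-0.0,0.49,0.0,0.0,-0.0]]
```

>>> jog_arm:
  plan:
    - [[0,0,0.49,0,0,0],[0,0,0.49,0,0,0],[0,0,0.49,0,0,0],[0,0,0.49,0,0,0],[0,0,0.49,0,0,0],[0,0,0.49,0,0,0],[0,0,0.49,0,0,0],[0,0,0.49,0,0,0],[0,0,0.4,0,0,0],[0,0,0,0,0,0]]

```text
time_s: 9.15
position: [0.4864, 0.2121, 0.0886]
tool_rot: [[-0.951, 0.31, -0.004], [0.31, 0.951, -0.001], [0.003, -0.002, -1.0]]
ft_force: [-0.9, -0.8, 0.5]
grip_width: 0.0641
```

>>> jog_arm:
  plan:
    - [[0,0,0,0,0,0],[0,0,0,0,0,0],[0,0,0,0,0,0],[0,0,0,0,0,0],[0,0,0,0,0,0],[0,0,0,0,0,0],[0,0,0,0,0,0],[0,0,0,0,0,0]]
  grip: -1
  squeeze: 50

```text
time_s: 9.95
position: [0.4873, 0.2119, 0.0915]
tool_rot: [[-0.951, 0.311, 0.002], [0.311, 0.951, 0.0], [-0.002, 0.001, -1.0]]
ft_force: [-0.8, -1.9, 6.4]
grip_width: 0.0276
```

The opening is 27.6 mm, so the jaws have the 28 mm handle. Now I'll lift straight up.

>>> jog_arm:
  plan:
    - [[0,0,-0.1,0,0,0],[0,0,-0.2,0,0,0],[0,0,-0.3,0,0,0],[0,0,-0.3,0,0,0],[0,0,-0.3,0,0,0],[0,0,-0.3,0,0,0],[0,0,-0.4,0,0,0],[0,0,-0.4,0,0,0],[0,0,-0.5,0,0,0],[0,0,-0.5,0,0,0]]

```text
time_s: 10.95
position: [0.4865, 0.2121, 0.2237]
tool_rot: [[-0.951, 0.31, -0.0], [0.31, 0.951, 0.0], [0.0, 0.0, -1.0]]
ft_force: [0.2, 0.3, -1.7]
grip_width: 0.0276
```

>>> jog_arm:
  plan:
    - [[0,0,-0.6,0,0,0],[0,0,-0.6,0,0,0],[0,0,-0.6,0,0,0],[0,0,-0.4,0,0,0],[0,0,0,0,0,0],[0,0,0,0,0,0]]

```text
time_s: 11.55
position: [0.4865, 0.212, 0.3101]
tool_rot: [[-0.951, 0.311, -0.001], [0.311, 0.951, 0.0], [0.001, -0.0, -1.0]]
ft_force: [-0.2, -0.4, -1.8]
grip_width: 0.0276
```

```bash
python3 - <<'E'
from h import *
s=env.observe(); print(s['position'],s['ft_force'],s['time_s'],s['grip_width'])
p,d=vision.get_image("side"); cv2.imwrite("pics/s4.png",cv2.resize(p[60:260,200:400,::-1],None,fx=3,fy=3))
np.savez("side4.npz",p=p,d=d)
P=s['position']; print(proj("side",[P,P+[0,0,-.08],P+[0,0,.05]]))
r=spotter.trace("side","wand"); print([(k['score'],k['rect']) for k in r])
E
```

```text
[0.48646992 0.21200259 0.31010147] [-0.21943865 -0.42281023 -1.84439675] 11.55 0.02758369168792109
[[254.96170641 136.46071053]
 [257.43758147 160.16673186]
 [253.33576218 120.90917861]]
[(0.66, [251.0, 125.5, 261.5, 164.1])]
```

View pics/s4.png

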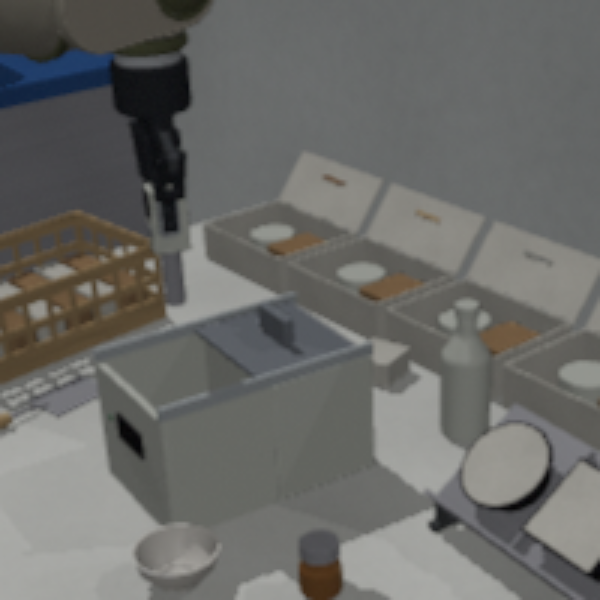

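The wand is clear of the dock, held upright at crop (170,240), and the cover is still back. I'll work out the aiming pose, with an approach point 60 mm farther out along the dish normal.

```bash
cat >> h.py <<'E'
YR=np.radians(-4.7); t=np.radians(35)
NV=np.array([-np.sin(t)*np.cos(YR),-np.sin(t)*np.sin(YR),np.cos(t)]); DISH=np.array([.669,-.0990,.096])
def aim():
    z=-NV; y=np.array([-np.sin(YR),np.cos(YR),0]); return np.c_[np.cross(y,z),y,z]
E
python3 - <<'E'
from h import *
print(NV,aim()); plan(DISH+.241*NV,aim(),20)
# camera bias check of lens
s=env.observe(); P=s['position']; d=np.load('side4.npz')['d']
r=spotter.trace("side","wand"); c=cloud("side",r[0]['pixels'],d); c=c[np.linalg.norm(c[:,:2]-P[:2],axis=1)<.05]
print(len(c),c[:,2].min()-P[2],c[:,2].max()-P[2])
ns=c[(c[:,2]-P[2]<-.03)]; print('nose',len(ns),(ns-P).mean(0))
for lo,hi in((-.08,-.06),(-.06,-.04),(-.04,-.02)):
    q=c[(c[:,2]-P[2]>lo)&(c[:,2]-P[2]<hi)]; print(lo,len(q),(q-P).mean(0) if len(q) else '')
E
```

```text
[-0.57164772  0.046998    0.81915204] [[-0.81639755  0.08193851  0.57164772]
 [ 0.0671201   0.99663739 -0.046998  ]
 [-0.57357644  0.         -0.81915204]]
from [0.4864 0.2119 0.3094] to [ 0.5312 -0.0877  0.2934]
[[-0.17,-0.34,0.02,-0.02,-0.2,-0.08],[-0.17,-0.34,0.02,-0.02,-0.2,-0.08],[-0.16,-0.34,0.03,-0.02,-0.2,-0.08],[-0.16,-0.34,0.03,-0.02,-0.2,-0.08],[-0.15,-0.35,0.03,-0.02,-0.2,-0.08],[-0.15,-0.35,0.04,-0.02,-0.2,-0.08],[-0.14,-0.35,0.04,-0.02,-0.2,-0.08],[-0.14,-0.35,0.04,-0.02,-0.2,-0.08],[-0.13,-0.35,0.05,-0.02,-0.2,-0.08],[-0.12,-0.35,0.05,-0.02,-0.2,-0.08]]
[[-0.12,-0.36,0.05,-0.02,-0.2,-0.08],[-0.11,-0.36,0.05,-0.02,-0.2,-0.08],[-0.11,-0.36,0.06,-0.02,-0.2,-0.08],[-0.1,-0.36,0.06,-0.02,-0.2,-0.08],[-0.1,-0.36,0.06,-0.02,-0.2,-0.08],[-0.09,-0.36,0.06,-0.02,-0.2,-0.08],[-0.08,-0.36,0.06,-0.02,-0.2,-0.08],[-0.08,-0.37,0.06,-0.02,-0.2,-0.08],[-0.07,-0.37,0.06,-0.02,-0.2,-0.08],[-0.07,-0.37,0.07,-0.02,-0.2,-0.08]]
276 -0.0793957607400679 0.04920671180217573
nose 98 [-0.00257253 -0.00712124 -0.0548471 ]
-0.08 38 [-0.00228162 -0.00753529 -0.06964097]
-0.06 43 [-0.00271972 -0.00674462 -0.04971198]
-0.04 38 [-0.0031522  -0.00738893 -0.0292273 ]
```

>>> jog_arm:
  plan:
    - [[-0.17,-0.34,0.02,-0.02,-0.2,-0.08],[-0.17,-0.34,0.02,-0.02,-0.2,-0.08],[-0.16,-0.34,0.03,-0.02,-0.2,-0.08],[-0.16,-0.34,0.03,-0.02,-0.2,-0.08],[-0.15,-0.35,0.03,-0.02,-0.2,-0.08],[-0.15,-0.35,0.04,-0.02,-0.2,-0.08],[-0.14,-0.35,0.04,-0.02,-0.2,-0.08],[-0.14,-0.35,0.04,-0.02,-0.2,-0.08],[-0.13,-0.35,0.05,-0.02,-0.2,-0.08],[-0.12,-0.35,0.05,-0.02,-0.2,-0.08]]

```text
time_s: 12.7
position: [0.5099, 0.0619, 0.3023]
tool_rot: [[-0.937, 0.191, 0.293], [0.186, 0.981, -0.046], [-0.296, 0.011, -0.955]]
ft_force: [-0.2, 0.5, -2.0]
grip_width: 0.0274
```

>>> jog_arm:
  plan:
    - [[-0.12,-0.36,0.05,-0.02,-0.2,-0.08],[-0.11,-0.36,0.05,-0.02,-0.2,-0.08],[-0.11,-0.36,0.06,-0.02,-0.2,-0.08],[-0.1,-0.36,0.06,-0.02,-0.2,-0.08],[-0.1,-0.36,0.06,-0.02,-0.2,-0.08],[-0.09,-0.36,0.06,-0.02,-0.2,-0.08],[-0.08,-0.36,0.06,-0.02,-0.2,-0.08],[-0.08,-0.37,0.06,-0.02,-0.2,-0.08],[-0.07,-0.37,0.06,-0.02,-0.2,-0.08],[-0.07,-0.37,0.07,-0.02,-0.2,-0.08]]

```text
time_s: 13.7
position: [0.5333, -0.0879, 0.2957]
tool_rot: [[-0.823, 0.072, 0.563], [0.052, 0.997, -0.052], [-0.565, -0.013, -0.825]]
ft_force: [0.1, -0.2, -1.9]
grip_width: 0.0273
```

>>> jog_arm:
  plan:
    - [[0,0,0,0,0,0],[0,0,0,0,0,0],[0,0,0,0,0,0]]

```text
time_s: 14.0
position: [0.5336, -0.0868, 0.2964]
tool_rot: [[-0.823, 0.072, 0.563], [0.052, 0.997, -0.052], [-0.565, -0.013, -0.825]]
ft_force: [0.0, 0.3, -0.8]
grip_width: 0.0273
```

```bash
python3 - <<'E'
from h import *
print(env.observe()['grip_width']); plan(DISH+.181*NV,aim(),5)
E
```

```text
0.027298175092940198
from [ 0.5336 -0.0868  0.2964] to [ 0.5655 -0.0905  0.2443]
[[0.01,-0.0,0.31,-0.01,-0.01,0.02],[0.02,-0.0,0.31,-0.01,-0.01,0.02],[0.02,-0.0,0.31,-0.01,-0.01,0.02],[0.02,-0.0,0.31,-0.01,-0.01,0.02],[0.02,-0.0,0.31,-0.01,-0.01,0.02]]
```

>>> jog_arm:
  plan:
    - [[0.01,0,0.31,-0.01,-0.01,0.02],[0.02,0,0.31,-0.01,-0.01,0.02],[0.02,0,0.31,-0.01,-0.01,0.02],[0.02,0,0.31,-0.01,-0.01,0.02],[0.02,0,0.31,-0.01,-0.01,0.02],[0,0,0,0,0,0],[0,0,0,0,0,0],[0,0,0,0,0,0]]

```text
time_s: 14.8
position: [0.5659, -0.0904, 0.244]
tool_rot: [[-0.817, 0.08, 0.571], [0.066, 0.997, -0.046], [-0.573, 0.001, -0.82]]
ft_force: [0.2, -0.4, -1.5]
grip_width: 0.0276
```

```bash
cat > chk.py <<'E'
from h import *
import sys; tag=sys.argv[1]
s=env.observe(); P=s['position']; T=s['tool_rot']; print(P,s['ft_force'],s['time_s'],s['grip_width'])
L=P+.081*T[:,2]; print('lens est in dish frame: along n',(L-DISH)@NV,'lateral x,y',(L-DISH)@aim()[:,0]*-1,(L-DISH)@aim()[:,1],'angle',np.degrees(np.arccos(-T[:,2]@NV)))
for n in("side","top"):
    p,d=vision.get_image(n); np.savez(f"{n}_{tag}.npz",p=p,d=d); o=p[:,:,::-1].copy()
    sc=4; cr=(150,280,280,420) if n=='side' else (140,240,290,430)
    o=cv2.resize(o[cr[0]:cr[1],cr[2]:cr[3]],None,fx=sc,fy=sc)
    def dr(X,c):
        for u in (proj(n,X)-[cr[2],cr[0]]+.5)*sc: cv2.circle(o,tuple(int(a) for a in u),3,c,-1)
    dr([L,L-.06*T[:,2]],(0,0,255)); dr([DISH,DISH+.1*NV],(0,255,0)); cv2.imwrite(f"pics/{n}_{tag}.png",o)
    for q in("wand","round_dish"):
        for k in spotter.trace(n,q)[:1]:
            c=cloud(n,k['pixels'],d); print(n,q,k['score'],k['rect'],np.median(c,0).round(4))
            np.save(f"m_{n}_{q}_{tag}.npy",k['pixels'])
            if q=="wand":
                h=(c-P)@T; 
                for lo,hi in((-.05,-.02),(.015,.04),(.04,.07),(.07,.1)):
                    w=(h[:,2]>lo)&(h[:,2]<hi)&(np.hypot(h[:,0],h[:,1])<.04); print('  z',lo,hi,w.sum(),np.median(h[w],0).round(4) if w.any() else'')
                print('  max z in tool',np.percentile(h[np.hypot(h[:,0],h[:,1])<.03][:,2],[95,99,100]))
E
python3 chk.py a
```

```text
[ 0.56587287 -0.09035697  0.24397705] [ 0.18663302 -0.37962951 -1.52852809] 14.8 0.02757597938038092
lens est in dish frame: along n 0.09957443318484356 lateral x,y 8.959311604840892e-06 0.0002791195571435072 angle 0.10534077522197584
side wand 0.6 [328.8, 178.7, 356.9, 200.4] [ 0.5809 -0.1011  0.2265]
  z -0.05 -0.02 26 [ 0.0159 -0.0098 -0.0396]
  z 0.015 0.04 36 [-0.0004 -0.0091  0.0286]
  z 0.04 0.07 53 [-0.     -0.0078  0.0564]
  z 0.07 0.1 14 [-0.0005 -0.0084  0.0755]
  max z in tool [0.07273758 0.07799116 0.07862245]
side round_dish 0.96 [355.9, 202.7, 382.5, 230.8] [ 0.6673 -0.106   0.0964]
top wand 0.8 [356.2, 197.3, 365.1, 224.1] [ 0.5704 -0.0879  0.2733]
  z -0.05 -0.02 88 [-0.0186  0.0029 -0.045 ]
  z 0.015 0.04 9 [-0.0175  0.0039  0.0224]
  z 0.04 0.07 30 [-0.0102  0.0032  0.0522]
  z 0.07 0.1 6 [-0.01    0.0054  0.0725]
  max z in tool [0.06546809 0.07265605 0.07604063]
top round_dish 0.6 [343.9, 171.3, 373.4, 197.7] [ 0.67   -0.0986  0.0977]
```

View pics/side_a.png

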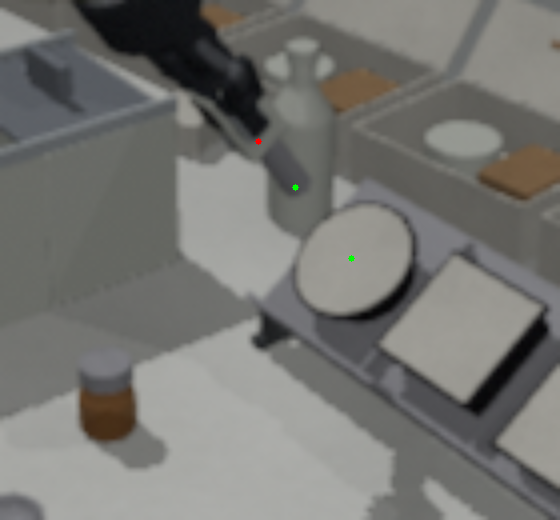

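View pics/top_a.png

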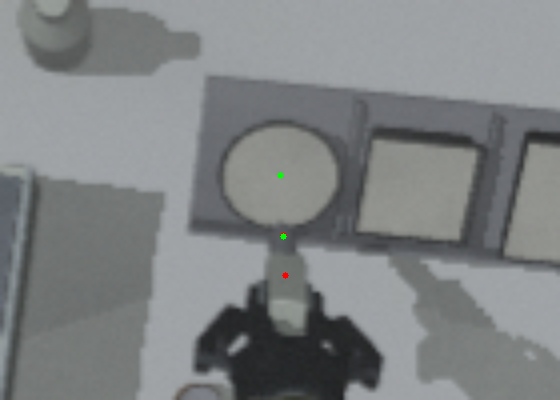

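Both views show the nose pointing at the round dish's centre, with the predicted points (green) on target. One last relative check: I'll compare the pixel offsets of nose and dish in each camera, so the calibration bias cancels.

```bash
python3 - <<'E'
from h import *
s=env.observe(); P=s['position']; T=s['tool_rot']; L=P+.081*T[:,2]
for n in("side","top"):
    w=np.load(f"m_{n}_wand_a.npy"); k=np.load(f"{n}_a.npz"); img=k['p']; d=k['d']
    a,b=proj(n,[L-.005*T[:,2],L-.05*T[:,2]]); u=(b-a)/np.linalg.norm(b-a); nn=np.array([-u[1],u[0]])
    v,c=np.nonzero(w); X=np.c_[c,v]-a; s1=X@u; o=X@nn; L1=np.linalg.norm(b-a)
    for f in(0,.33,.66):
        m=(s1>f*L1)&(s1<(f+.34)*L1); print(n,'nose offset px',f,o[m].mean() if m.any() else None,m.sum(), 'perp dir',nn.round(2))
    print('  tip end s', s1.min(),'(expected about',-np.linalg.norm(proj(n,[L])[0]-a),')')
    # dish film: bright pixels near
    th=np.linspace(0,2*np.pi,60,endpoint=False); A=aim(); circ=DISH+.05*(np.cos(th)[:,None]*A[:,0]+np.sin(th)[:,None]*A[:,1])
    pc=proj(n,circ); e0=cv2.fitEllipse(pc.astype(np.float32))
    g=img.astype(int).sum(2); reg=np.zeros(g.shape,np.uint8); cv2.fillPoly(reg,[(e0[0]+(pc-e0[0])*1.1).round().astype(int)],1)
    film=((g>0.8*np.median(g[reg>0]))&(reg>0)).astype(np.uint8)
    nl,lab,st,ce=cv2.connectedComponentsWithStats(film); i=1+st[1:,4].argmax()
    cs,_=cv2.findContours((lab==i).astype(np.uint8),0,1); h=cv2.convexHull(max(cs,key=len)); e1=cv2.fitEllipse(h)
    print(n,'dish ellipse pred',e0,'\n   obs',e1,'diff',np.array(e1[0])-e0[0],'along perp',(np.array(e1[0])-e0[0])@nn)
    Z=(np.linalg.norm(L-(-cam(n)[3]@cam(n)[2])));print('  mm/px',1000*Z/cam(n)[0][0,0])
c=vision
# cover/tab & bystander
d=np.load('top_a.npz')['d']; c=cloud("top",np.ones_like(d,bool),d); q=c-DC
tb=c[(np.abs(q@YDv)<.04)&(c[:,2]>.18)&(c[:,2]<.192)&(np.abs(q@XD-.06)<.05)]; print('tab x',(tb-DC).mean(0)@XD,len(tb))
E
```

```text
side nose offset px 0 0.7549781081323318 27 perp dir [ 0.78 -0.62]
side nose offset px 0.33 0.7262023567072539 26 perp dir [ 0.78 -0.62]
side nose offset px 0.66 0.7773136085108795 26 perp dir [ 0.78 -0.62]
  tip end s -2.8049630985717187 (expected about -1.1924267103947466 )
side dish ellipse pred ((367.6358642578125, 214.29995727539062), (25.007556915283203, 32.74745559692383), 52.194950103759766) 
   obs ((367.33807373046875, 212.97215270996094), (25.874176025390625, 34.25066375732422), 55.1992073059082) diff [-0.29779053 -1.32780457] along perp 0.5959628226640529
  mm/px 2.9115302113654695
top nose offset px 0 1.0592057414885945 13 perp dir [-1.    0.06]
top nose offset px 0.33 0.3268581367403889 22 perp dir [-1.    0.06]
top nose offset px 0.66 0.15735617406102337 18 perp dir [-1.    0.06]
  tip end s -3.3500010304756556 (expected about -0.8048447897589174 )
top dish ellipse pred ((359.55126953125, 183.15676879882812), (26.416929244995117, 30.096895217895508), 86.0529556274414) 
   obs ((359.5357666015625, 183.681884765625), (24.536142349243164, 28.33868408203125), 84.19158935546875) diff [-0.01550293  0.52511597] along perp 0.04579888596375235
  mm/px 3.152093323085945
tab x 0.05611691475873899 71
```

Nose and dish show the same offset in each camera to well under a pixel (about 1 to 2 mm), except at the noisy lens end in the top view, which is off by about 1 px (3 mm). The wand's axis is parallel to the aim line. I'm handing the job in.

```bash
python3 - <<'E'
from rig import env, close_job
s=env.observe(); print(s['time_s'],abs(s['qvel']).max(),s['grip_width']); print(close_job())
E
```

```text
15.1 0.16442145759216917 0.027412643737197775
the job is handed in; nothing more can be done
None
```

The job is handed in at 15.1 s. The cover is open, and the gripper is holding the thermometer raised and still, pointing at the round dish.

**Cover:** I pushed it back by its tab until it hit its stop, where the force rose to 37 N with no further movement. In the last top picture the tab measured 56 mm back from the dock's centre, where 60 mm was expected. I put the 4 mm difference down to error in measuring the dock, because the cover was against its stop.

**Thermometer:** I gripped it by the handle at 27.6 mm opening and drew it straight up and clear before turning it to the dish. From the robot's own position reading:
- **Distance:** the lens is about 99.6 mm from the film.
- **Centring:** it is within 0.5 mm of the middle.
- **Angle:** it is about 0.1° off square.

These figures assume my measured dish position and the lens sitting 81 mm beyond the fingertips, which is good to about 1.5 mm.

**Camera checks:**
- **Side against top:** the side camera placed things 3 to 6 mm to one side of where the top camera did. I relied mostly on the top camera, because it agreed with where the gripper found the thermometer.
- **Nose against dish:** comparing the two within each picture, they agreed to about 1–2 mm. The exception was the lens end in the top view, where only a few pixels showed and the gap was about 3 mm.

Nothing touched the thermometer, and the gripper did not approach the other objects. I did not measure their positions again at the end.

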